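Clip the card stand's cover shut

ROBOT

A 7-joint arm with a two-finger parallel gripper is mounted at the origin on the work surface. World frame = base frame: x ahead of the robot, y to its left, z up, the work surface at z = 0. Lengths are in m, angles in rad, forces in N, time in s.
With the tool pointing down it reaches from about 0.425 to 0.925 m from the base axis. Payload 6.8 kg.
Tool frame: the origin (TCP) lies between the finger pads; the fingertips stand r.tcp_to_tips ahead of it and the grasp point (between the pads) lies 3 mm ahead of it (r.tcp_to_tips is the distance from the TCP to the fingertips, in m); z points along the fingers, y is the line along which they close (so a half turn about z gives the same grasp; the last joint's range is limited). The gripper opens to 85 mm and grips with 20 to 120 N. Pads are 22 mm wide; open, the fingers measure 114 mm over their backs; the gripper's body (76 mm by 85 mm) begins 54 mm behind the grasp point. The pads swing forward as they close: fully open they stand 13 mm farther back than shut.
Start: joints at [-1.405, 0.477, 0.022, 1.555, -0.011, 1.109, -0.083], TCP at [0.183, 0.65, 0.253] pointing down, gripper open.
Joint ranges: [-2.96, 2.96], [-0.34, 2.1], [-1.41, 1.46], [0.24, 2.44], [-1.37, 4.51], [0.17, 1.92], [-2.96, 2.96]. Speed limits (rad/s): [2.39, 2.39, 3.14, 3.14, 3.14, 3.14, 3.14].

INTERFACE

Orientations are given as a rotation vector (axis times angle).
In Python, from bench import r gives the robot as it stands. The module is installed in compiled form; this text tells all that it offers.
- The arm moves only by the tool step_arm, never from a script. Its argument "moves" is a list of rows, each an object of numbers: "rx", "ry", "rz": the turn, a rotation vector about the tool's x, y, z in degrees; "dx", "dy", "dz": the shift along the tool's x, y, z in mm; "gripper": the opening, from -1 (shut) to 1 (fully open). In form: [{"rx": .., "ry": .., "rz": .., "dx": .., "dy": .., "dz": .., "gripper": ..}, ...]. A call has 1 to 20 rows; each row shifts and turns the commanded pose from where the row before left it, along the tool's axes as they then stand; what a row does not reach is not made up. A row lasts 1/8 s, in which the tool goes at most 62.5 mm and 10.7 degrees, less where a joint would pass 70% of its speed; a pose out of reach is approached as far as the arm can. A call is refused whole if a number of a shift passes 62.5 or a number of a turn 10.7, either way. A call with a gripper value outside its range is refused whole. The fingers move at their own pace and stop on an object; "grip_force" is the grip in N (left out, the last holds). Time passes only in rows, so rows that do not move let the fingers close. It gives the time, the measured TCP pose, the force, the opening and the grip force at its end, in the units of the state.
- r.get_obs(): the state, without advancing time (a new reading comes with each control period).
- r.grab_frame(name): name is "scene" or "top" or "wrist"; returns the picture (400x640x3 uint8, blue, green, red); there is no depth.
- r.camera_info(name): a dict with "mtx" (3x3 intrinsics, pixels), "rvec" (rotation vector, rad) and "tvec" (3), from world to camera coordinates, as OpenCV has them. Camera axes: x right, y down, z forward; pixel columns grow to the right and rows downward; lengths in m; the calibration is good to about 2 mm. The wrist camera is an equidistant fisheye: a pixel r from the principal point sees the ray r / f radians off the axis. A picture is of the moment at which its call begins: read the wrist's pose just before it. camera_info takes no time and is no camera call; for the wrist camera it gives the pose at the moment of the call.
- r.hand_in(): hands the job in; it is judged then, once.
The state is a dict: "clock": time; "joints": joint angles; "qvel": joint speeds; "tau": joint torques, N m; "tcp_pos": TCP position; "orientation": TCP orientation; "contact_force": force on the tool from outside, world axes, zero at the start; "moment": the same for the moment, N m; "grip_width": finger opening in m; "gripper_force": force on a finger pad.
Only numpy, scipy, OpenCV 4.12 (cv2) and the standard library are available. Lean on these libraries where they do the work, as an engineer would, in place of code of your own. Each camera call takes 0.05 s, during which the arm holds its last target. There are 200 camera calls.

TASK

Take the red spring clip out of its wooden caddy by its jaw half, lay it on the placemat and let go. Then take it by its two handles, squeeze it wide open, slide its jaws level over the free side edge of the upright card stand, about halfway up, so that they straddle both the board and its hinged clear cover, and release it there so that it holds the cover shut. Do not shift or tip the bottles and the jar.

Things in the scene. Friction and masses are not known exactly. Their poses are not given: they have to be found in the camera images.
- clip: Red spring clip like a big clothes peg, 140 x 62 x 24 mm, 60 g, lying flat in the caddy. Origin under its pivot pin, z along the pin; jaws to +x (nose at 60 mm), handles to -x (ends at -80). Closed outer widths: 20 mm at the nose, 32 mm for x = -5 to 34, 53 mm at x = -58, 62 mm at the ends. The frame is the +y lever's: open by q, the clip's centre line is at -q/2 from its x axis. Either way up.
- clip_lever (a joint): Clip opening angle q, rad: 0 closed (sprung), 0.55 fully open. Squeezing the handles at x = -58 mm (7 to 17 N) opens it; outer width there is 53 mm - 58 mm x q. Fully open the nose gapes 33 mm, and 23 mm at the throat 25 mm deeper. Jaw pads lie at x = 34 to 60 mm, parallel on a 10 mm thickness (q = 0.17).
- clip_nose (a point): Tip of the clip's closed jaws, 60 mm from the pivot, at mid thickness; turns with the frame of clip.
- caddy: Fixed pale wooden caddy; origin on the table, under the place of the clip's pivot. Floor 6 mm thick, x = -110 to 80, y = +-50 mm. Rails x = -90 to -25 mm, inner faces at y = +-34, outer +-44, tops 42 mm above the table; back wall 56 mm high behind. The rails leave no room for fingers beside the clip's handles; its jaw half lies free towards +x.
- placemat: Fixed placemat, 240 (x) x 300 (y) x 4 mm, cream with a dark and terracotta print; origin at the centre of its underside.
- stand: Fixed upright card stand; origin on the table under its foot (100 mm in x, y = -66 to 90 mm, 14 mm high). Pale board 6 mm thick (x = -5 to 1), y = -75 to 85 mm, top at z = 164 mm. Clear cover 4 mm thick on its +x face (x = 1 to 5 when shut), z = 25 to 160 mm, hinged on a brass pin at y = 75 mm. The free side edge of both is at y = -75 mm and faces -y.
- cover (a joint): Angle of the clear cover with blue rim in rad: 0 shut against the board, grows as its free edge swings to the stand's +x; stays where left, moves easily. It starts a few mm ajar.
- stand_edge (a point): Middle of the free side edge, 95 mm above the table, at the middle of the 10 mm thickness of board and shut cover; axes as stand (the jaws slide on towards +y).
- cover_edge (a point): Middle height of the cover's free edge, moving with the cover.
- shampoo: White plastic bottle, 54 mm wide, 160 mm high, loose, bystander; origin under its base.
- refill: Amber bottle, 80 mm wide, 200 mm high, loose, bystander; origin under its base.
- jar: Blue jar with white lid, 68 mm wide, 60 mm high, loose, bystander; origin under its base.
There are look-alikes about, which are no part of the job. What is shaped like the stand but orange is not meant. There is more than one size of the clip; the one meant has the size given above.

How it is judged:
By the outcome, as a careful person would: the job done as asked, in the order asked, and still so for the second after the job is handed in, with the robot touching nothing.
It also fails if it takes over 61 s, if anything falls off the work surface, if the arm or the gripper's body presses on something with over 40 N, if the wrist force passes 120 N, or if a joint passes its speed limit or range.

## Working session

There is one attempt and no reset: what is moved stays moved. The work goes in short steps, Python scripts to look and compute and a tool call to move; the robot and the scene stay as the last step left them, time stands still between calls to the robot, and variables do not carry over. Pictures are saved under pics/ and viewed, at most 10 in all, crops included, and the job is handed in when it is done.

Besides the shell and the picture viewer there is one more tool, called after "Emit:" by a JSON object that holds its "name" and its "arguments". step_arm: Moves the arm, as the interface text tells. Its arguments: {"type":"object","properties":{"moves":{"type":"array","items":{"type":"object","properties":{"rx":{"type":"number"},"ry":{"type":"number"},"rz":{"type":"number"},"dx":{"type":"number"},"dy":{"type":"number"},"dz":{"type":"number"},"gripper":{"type":"number"}}}},"grip_force":{"type":"number"}},"required":["moves"]}

```bash
mkdir -p pics
python3 - <<'E'
from bench import r
import cv2,numpy as np
o=r.get_obs();print({k:np.round(v,3) for k,v in o.items()},r.tcp_to_tips)
for n in("scene","top"):
    cv2.imwrite(f"pics/{n}0.png",r.grab_frame(n));c=r.camera_info(n);print(n,c)
E
```

```text
{'clock': np.float64(0.0), 'joints': array([-1.405,  0.478,  0.022,  1.556, -0.011,  1.109, -0.083]), 'qvel': array([-0.001, -0.001, -0.001,  0.001,  0.001,  0.002,  0.   ]), 'tau': array([-0.0000e+00, -5.9646e+01,  1.6080e+00, -2.8118e+01,  1.3000e-02,
        1.0000e-02, -0.0000e+00]), 'tcp_pos': array([0.182, 0.649, 0.252]), 'orientation': array([-4.290e-01, -3.112e+00,  3.000e-03]), 'contact_force': array([-0.4  , -1.116,  0.512]), 'moment': array([ 0.012, -0.   ,  0.013]), 'gripper_force': np.float64(0.0), 'grip_width': np.float64(0.086)} 0.022
scene {'mtx': array([[462.7151647 ,   0.        , 321.95458178],
       [  0.        , 462.7151647 , 202.22232642],
       [  0.        ,   0.        ,   1.        ]]), 'rvec': array([ 2.0398105 ,  0.91399139, -0.48227355]), 'tvec': array([-0.39815594, -0.15700574,  1.62570213])}
top {'mtx': array([[485.81831337,   0.        , 311.68980488],
       [  0.        , 485.81831337, 206.31273318],
       [  0.        ,   0.        ,   1.        ]]), 'rvec': array([ 2.15072154, -2.20999665,  0.08709904]), 'tvec': array([0.01440026, 0.56884293, 1.32771187])}
```

View pics/top0.png

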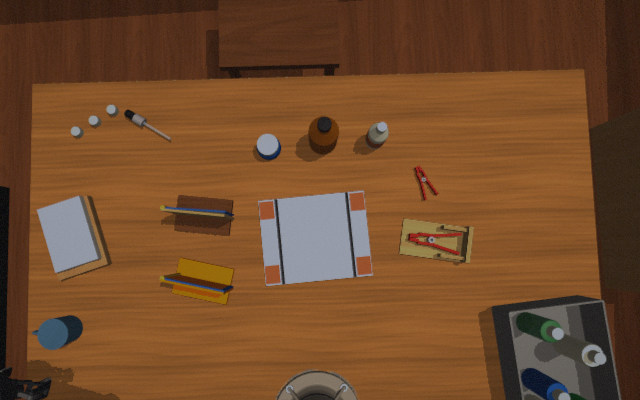

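View pics/scene0.png

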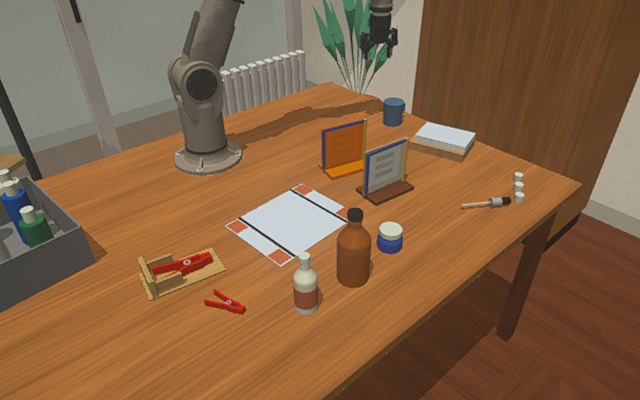

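Candidates: red clip in the caddy at top (432,240), small red clip loose at (425,182). The one in the caddy should be the one meant. Stands are brown/pale at (197,213), and orange at (197,283), which is not meant. I confirm both in an enlarged crop.

```bash
cat > h.py <<'E'
import cv2,numpy as np
from scipy.spatial.transform import Rotation as R
from bench import r
def unproj(name,uv,z):
    c=r.camera_info(name);Rm=cv2.Rodrigues(c["rvec"])[0];t=c["tvec"];o=-Rm.T@t
    d=np.c_[(np.array(uv,float)-c["mtx"][:2,2])/c["mtx"][0,0],np.ones(len(uv))]@Rm
    return o+d*((z-o[2])/d[:,2])[:,None]
def proj(name,P):
    c=r.camera_info(name);return cv2.projectPoints(np.array(P,float),c["rvec"],c["tvec"],c["mtx"],None)[0][:,0]
E
python3 - <<'E'
import cv2,numpy as np
a=cv2.imread("pics/top0.png")
A=cv2.resize(a[160:270,390:490],None,fx=5,fy=5,interpolation=cv2.INTER_CUBIC)   # 500x550
B=cv2.resize(a[190:250,150:250],None,fx=3,fy=3,interpolation=cv2.INTER_CUBIC)
o=np.zeros((550,800,3),np.uint8);o[:,:500]=A;o[:180,500:]=B
o[190:490,500:]=cv2.resize(a[225:255,155:185]*0+0,(300,300))
s=cv2.imread("pics/scene0.png");o[190:490,500:]=cv2.resize(s[120:220,320:420],(300,300),interpolation=cv2.INTER_CUBIC)
cv2.imwrite("pics/crop1.png",o)
E
```

```text
(no output)
```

View pics/crop1.png

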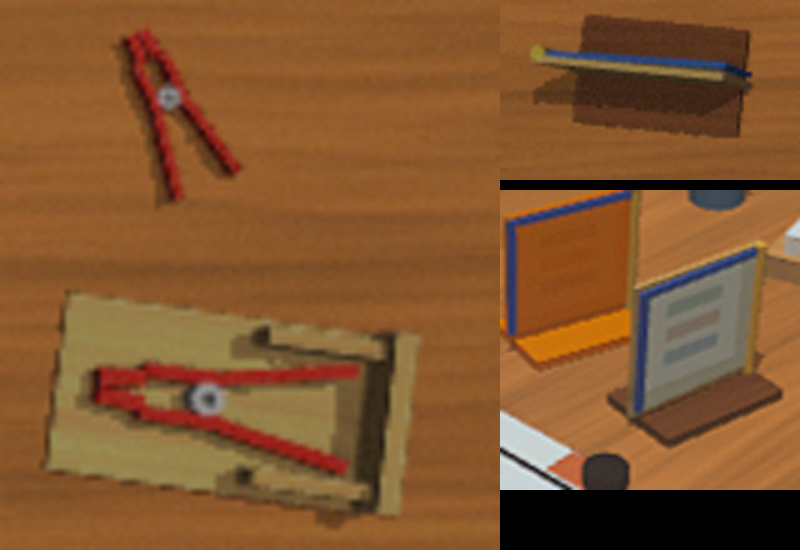

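Crop shows the caddy clip with pivot at (208,399), nose (100,387), handle ends (358,370)/(345,467); the loose one is visibly smaller (to be checked by size). The brown stand has its brass hinge at crop (540,52) and free edge at (748,75), with the cover on its upper (+x world) side.

Run:
```python
from h import *
f=lambda x,y:(390+x/5,160+y/5)
p=unproj("top",[f(208,399),f(100,387),f(358,370),f(345,467)],.030);print(p.round(4))
n,h=p[1],(p[2]+p[3])/2
print("len",np.linalg.norm(n-h),"ends",np.linalg.norm(p[2]-p[3]),"yaw",np.degrees(np.arctan2(*(n-h)[1::-1])))
q=unproj("top",[f(140,36),f(180,196),f(235,170)],.02);print("small len",np.linalg.norm(q[0]-(q[1]+q[2])/2))
# caddy floor corners front
c=unproj("top",[f(68,292),f(47,468)],.006);print("caddy front",c.round(4))
c=unproj("top",[f(418,337),f(400,514)],.056);print("caddy back",c.round(4))
g=lambda x,y:(150+(x-500)/3,190+y/3)
print("board top",unproj("top",[g(538,56),g(735,77),g(540,47),g(748,72)],.164).round(4))
b=unproj("top",[g(585,15),g(749,32),g(738,137),g(573,122)],.014);print("foot",b.round(4),b.mean(0))
print("scene rim",unproj("scene",[(320+135/3,120+(293-190)/3),(320+265/3,120+(245-190)/3)],.162).round(4))
print("mat",unproj("top",[(259,201),(364,192),(372,275),(266,285)],.004).round(4))
print("bottles",unproj("top",[(268,147),(324,125),(381,127)],.1).round(3))
```

```text
[[ 0.4672 -0.328   0.03  ]
 [ 0.4753 -0.269   0.03  ]
 [ 0.4808 -0.4113  0.03  ]
 [ 0.4279 -0.4014  0.03  ]]
len 0.1389361619798982 ends 0.053798503798376154 yaw 81.32020291590621
small len 0.09036931099487237
caddy front [[ 0.5293 -0.2582  0.006 ]
 [ 0.4313 -0.2423  0.006 ]]
caddy back [[ 0.4973 -0.4366  0.056 ]
 [ 0.4027 -0.4218  0.056 ]]
board top [[0.5619 0.3699 0.164 ]
 [0.54   0.2068 0.164 ]
 [0.5694 0.3682 0.164 ]
 [0.5439 0.1959 0.164 ]]
foot [[0.6117 0.3719 0.014 ]
 [0.5916 0.2188 0.014 ]
 [0.494  0.2304 0.014 ]
 [0.5121 0.3835 0.014 ]] [0.55234091 0.30115586 0.014     ]
scene rim [[0.5478 0.2122 0.162 ]
 [0.568  0.3765 0.162 ]]
mat [[ 0.5896  0.1471  0.004 ]
 [ 0.607  -0.1499  0.004 ]
 [ 0.374  -0.1639  0.004 ]
 [ 0.3544  0.132   0.004 ]]
bottles [[ 0.723  0.11   0.1  ]
 [ 0.779 -0.04   0.1  ]
 [ 0.769 -0.191  0.1  ]]
```

Measured: the clip is 139 mm long with pivot at (0.467,-0.328) and yaw 81°, so it is the one meant; the loose one is 90 mm. The stand edge is at about (0.542,0.211), stand yaw -7.5°. I go towards the middle first.

Emit:
{"name": "step_arm", "arguments": {"moves": [{"dx":-43,"dy":-35},{"dx":-43,"dy":-35},{"dx":-43,"dy":-35},{"dx":-43,"dy":-35},{"dx":-43,"dy":-35},{"dx":-43,"dy":-35},{"dx":-43,"dy":-35},{"dx":-43,"dy":-35},{"dx":-43,"dy":-35},{"dx":-43,"dy":-35},{"rz":10.5},{"rz":10.5},{"rz":10.5},{"rz":10.5},{"rz":10.5},{"rz":10.5},{"rz":10.5},{"rz":9.5}], "grip_force": 30}}

```text
invalid input at $.moves[0]: expected keys rx, ry, rz, dx, dy, dz, gripper
```

```bash
cat >> h.py <<'E'
def to(target,yaw_y=None):
    "tool-frame shift (mm) and turn (deg, rotvec) to have TCP at target, tool down with tool y at world azimuth yaw_y"
    o=r.get_obs();M=R.from_rotvec(o["orientation"]);m=M.as_matrix()
    s=m.T@(np.array(target)-o["tcp_pos"])*1000
    print("t",round(float(o["clock"]),2),"pos",o["tcp_pos"].round(4),"yaw_y",np.degrees(np.arctan2(m[1,1],m[0,1])).round(1),"zaxis",m[:,2].round(3),"joints",np.round(o["joints"],2),"F",o["contact_force"].round(1),"w",round(float(o["grip_width"]),4),"gf",round(float(o["gripper_force"]),1))
    print("shift",s.round(1))
    if yaw_y is not None:
        a=np.radians(yaw_y);y=np.array([np.cos(a),np.sin(a),0]);z=np.array([0,0,-1.]);T=np.c_[np.cross(y,z),y,z]
        print("turn",np.degrees(R.from_matrix(m.T@T).as_rotvec()).round(1),"shift after turn",(T.T@(np.array(target)-o["tcp_pos"])*1000).round(1))
E
python3 - <<'E'
from h import *
to((.4693,-.3132,.20),-8.7)
E
```

```text
t 0.1 pos [0.1824 0.6494 0.2524] yaw_y 74.3 zaxis [-0.    -0.002 -1.   ] joints [-1.41  0.48  0.02  1.56 -0.01  1.11 -0.08] F [-0.1  0.5  0. ] w 0.0857 gf 0.0
shift [-536.4 -849.1   53.9]
turn [-0.1  0.1 83. ] shift after turn [-908.1  429.2   52.4]
```

Emit:
{"name": "step_arm", "arguments": {"moves": [{"dx":-43,"dy":-35,"dz":0,"rx":0,"ry":0,"rz":0,"gripper":1},{"dx":-43,"dy":-35,"dz":0,"rx":0,"ry":0,"rz":0,"gripper":1},{"dx":-43,"dy":-35,"dz":0,"rx":0,"ry":0,"rz":0,"gripper":1},{"dx":-43,"dy":-35,"dz":0,"rx":0,"ry":0,"rz":0,"gripper":1},{"dx":-43,"dy":-35,"dz":0,"rx":0,"ry":0,"rz":0,"gripper":1},{"dx":-43,"dy":-35,"dz":0,"rx":0,"ry":0,"rz":0,"gripper":1},{"dx":-43,"dy":-35,"dz":0,"rx":0,"ry":0,"rz":0,"gripper":1},{"dx":-43,"dy":-35,"dz":0,"rx":0,"ry":0,"rz":0,"gripper":1},{"dx":-43,"dy":-35,"dz":0,"rx":0,"ry":0,"rz":0,"gripper":1},{"dx":-43,"dy":-35,"dz":0,"rx":0,"ry":0,"rz":0,"gripper":1},{"dx":0,"dy":0,"dz":0,"rx":0,"ry":0,"rz":10.5,"gripper":1},{"dx":0,"dy":0,"dz":0,"rx":0,"ry":0,"rz":10.5,"gripper":1},{"dx":0,"dy":0,"dz":0,"rx":0,"ry":0,"rz":10.5,"gripper":1},{"dx":0,"dy":0,"dz":0,"rx":0,"ry":0,"rz":10.5,"gripper":1},{"dx":0,"dy":0,"dz":0,"rx":0,"ry":0,"rz":10.5,"gripper":1},{"dx":0,"dy":0,"dz":0,"rx":0,"ry":0,"rz":10.5,"gripper":1},{"dx":0,"dy":0,"dz":0,"rx":0,"ry":0,"rz":10.5,"gripper":1},{"dx":0,"dy":0,"dz":0,"rx":0,"ry":0,"rz":9.5,"gripper":1}], "grip_force": 30}}

```text
clock: 2.35
tcp_pos: [0.5015, 0.1965, 0.253]
orientation: [-2.389, -2.04, 0.001]
contact_force: [0.2, 0.4, 0.0]
grip_width: 0.0855
gripper_force: 0.0
```

Run:
```python
from h import *
to((.4693,-.3132,.20),-8.7)
```

```text
t 2.35 pos [0.5015 0.1965 0.253 ] yaw_y -9.0 zaxis [-0.001 -0.    -1.   ] joints [-0.9   0.27  0.5   1.91 -0.15  1.   -0.49] F [0.2 0.4 0. ] w 0.0855 gf 0.0
shift [-508.5   48.    53.2]
turn [-0.   0.  -0.3] shift after turn [-508.7   45.2   53. ]
```

Emit:
{"name": "step_arm", "arguments": {"moves": [{"dx":-56.5,"dy":5,"dz":0,"rx":0,"ry":0,"rz":0,"gripper":1},{"dx":-56.5,"dy":5,"dz":0,"rx":0,"ry":0,"rz":0,"gripper":1},{"dx":-56.5,"dy":5,"dz":0,"rx":0,"ry":0,"rz":0,"gripper":1},{"dx":-56.5,"dy":5,"dz":0,"rx":0,"ry":0,"rz":0,"gripper":1},{"dx":-56.5,"dy":5,"dz":0,"rx":0,"ry":0,"rz":0,"gripper":1},{"dx":-56.5,"dy":5,"dz":10,"rx":0,"ry":0,"rz":0,"gripper":1},{"dx":-56.5,"dy":5,"dz":20,"rx":0,"ry":0,"rz":0,"gripper":1},{"dx":-56.5,"dy":5,"dz":30,"rx":0,"ry":0,"rz":0,"gripper":1},{"dx":-56.5,"dy":5,"dz":30,"rx":0,"ry":0,"rz":0,"gripper":1},{"dx":0,"dy":0,"dz":0,"rx":0,"ry":0,"rz":0,"gripper":1}]}}

```text
clock: 3.6
tcp_pos: [0.4661, -0.3146, 0.1627]
orientation: [-2.39, -2.035, 0.007]
contact_force: [-0.9, 0.5, 0.7]
grip_width: 0.0853
gripper_force: 0.0
```

Run:
```python
from h import *
to((.4693,-.3132,.032),-8.7)
c=r.camera_info("wrist");print(c, r.tcp_to_tips)
cv2.imwrite("pics/w1.png",r.grab_frame("wrist"))
```

```text
t 3.6 pos [ 0.4661 -0.3146  0.1627] yaw_y -9.2 zaxis [-0.005 -0.001 -1.   ] joints [-0.02  0.47  0.66  1.94 -0.37  0.85  0.67] F [-0.9  0.5  0.7] w 0.0853 gf 0.0
shift [  2.2   3.6 130.6]
turn [-0.3  0.1 -0.5] shift after turn [  1.9   3.  130.7]
{'mtx': array([[309.70691629,   0.        , 320.25420223],
       [  0.        , 309.70691629, 203.53075724],
       [  0.        ,   0.        ,   1.        ]]), 'rvec': array([-2.87218063,  0.22920487,  0.03693198]), 'tvec': array([-0.50878209, -0.2387775 ,  0.2312387 ])} 0.022
```

View pics/w1.png

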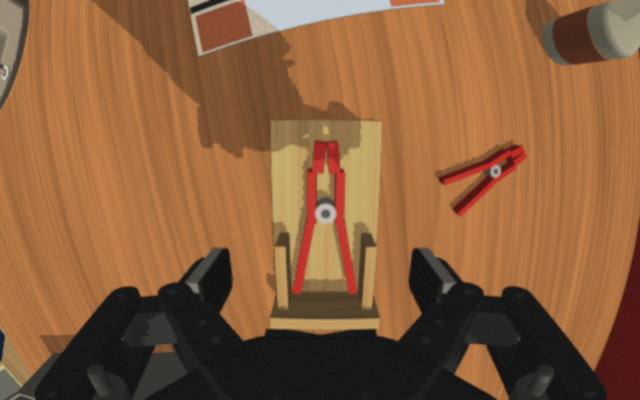

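Wrist view: clip pivot (325.5,213), nose (327,143), handle ends (298,291)/(351,291), in the caddy between the fingers.

```bash
cat >> h.py <<'E'
def wun(uv,z):
    c=r.camera_info("wrist");K=c["mtx"];Rm=cv2.Rodrigues(c["rvec"])[0];o=-Rm.T@c["tvec"]
    n=cv2.fisheye.undistortPoints(np.array(uv,float)[:,None],K,np.zeros(4))[:,0]
    d=np.c_[n,np.ones(len(n))]@Rm
    return o+d*((z-o[2])/d[:,2])[:,None]
E
python3 - <<'E'
from h import *
p=wun([(325.5,213),(327,143),(298,291),(351,291)],.030);print(p.round(4))
n,h=p[1],(p[2]+p[3])/2
print(np.linalg.norm(n-h),np.degrees(np.arctan2(*(n-h)[1::-1])))
u=(n-h)/np.linalg.norm(n-h);to(np.r_[(p[0]+.015*u)[:2],.032],-8.2)
E
```

```text
[[ 0.4695 -0.3229  0.03  ]
 [ 0.4797 -0.2643  0.03  ]
 [ 0.4322 -0.3952  0.03  ]
 [ 0.4817 -0.403   0.03  ]]
0.1367061172960529 80.42565660147267
t 3.65 pos [ 0.4677 -0.3119  0.1635] yaw_y -9.0 zaxis [-0.003  0.    -1.   ] joints [-0.02  0.47  0.65  1.94 -0.37  0.85  0.67] F [0.3 0.2 0.4] w 0.0857 gf 0.0
shift [  4.5   4.  131.5]
turn [-0.2  0.  -0.8] shift after turn [  4.4   3.6 131.5]
```

Emit:
{"name": "step_arm", "arguments": {"moves": [{"dx":4,"dy":3.5,"dz":30,"rx":0,"ry":0,"rz":-0.6,"gripper":0.6},{"dx":0,"dy":0,"dz":35,"rx":0,"ry":0,"rz":0,"gripper":0.6},{"dx":0,"dy":0,"dz":30,"rx":0,"ry":0,"rz":0,"gripper":0.6},{"dx":0,"dy":0,"dz":20,"rx":0,"ry":0,"rz":0,"gripper":0.6},{"dx":0,"dy":0,"dz":10,"rx":0,"ry":0,"rz":0,"gripper":0.6},{"dx":0,"dy":0,"dz":4,"rx":0,"ry":0,"rz":0,"gripper":0.6},{"dx":0,"dy":0,"dz":0,"rx":0,"ry":0,"rz":0,"gripper":0.6}]}}

```text
clock: 4.53
tcp_pos: [0.4742, -0.3066, 0.0364]
orientation: [2.372, 2.059, 0.001]
contact_force: [-0.4, -0.1, -0.5]
grip_width: 0.0684
gripper_force: 0.0
```

Run:
```python
from h import *
to((.4718,-.3095,.033),-8.7); print(r.tcp_to_tips)
```

```text
t 4.53 pos [ 0.4742 -0.3066  0.0364] yaw_y -8.1 zaxis [ 0.001 -0.    -1.   ] joints [ 0.09  0.65  0.5   2.   -0.53  0.62  0.8 ] F [-0.4 -0.1 -0.5] w 0.0684 gf 0.0
shift [-3.2 -2.   3.4]
turn [0.1 0.  0.6] shift after turn [-3.2 -1.9  3.4]
0.022
```

Emit:
{"name": "step_arm", "arguments": {"moves": [{"dx":-3,"dy":-2,"dz":2.5,"rx":0,"ry":0,"rz":0,"gripper":0.3},{"dx":0,"dy":0,"dz":0,"rx":0,"ry":0,"rz":0,"gripper":-0.3},{"dx":0,"dy":0,"dz":0,"rx":0,"ry":0,"rz":0,"gripper":-0.6},{"dx":0,"dy":0,"dz":0,"rx":0,"ry":0,"rz":0,"gripper":-0.6},{"dx":0,"dy":0,"dz":0,"rx":0,"ry":0,"rz":0,"gripper":-0.6},{"dx":0,"dy":0,"dz":0,"rx":0,"ry":0,"rz":0,"gripper":-0.6}], "grip_force": 30}}

```text
clock: 5.28
tcp_pos: [0.4714, -0.3096, 0.0338]
orientation: [2.373, 2.058, 0.0]
contact_force: [-1.6, -0.6, 5.9]
grip_width: 0.0312
gripper_force: 30.1
```

Emit:
{"name": "step_arm", "arguments": {"moves": [{"dx":0,"dy":0,"dz":-10,"rx":0,"ry":0,"rz":0,"gripper":-0.6},{"dx":0,"dy":0,"dz":-25,"rx":0,"ry":0,"rz":0,"gripper":-0.6},{"dx":0,"dy":0,"dz":-30,"rx":0,"ry":0,"rz":0,"gripper":-0.6},{"dx":5,"dy":0,"dz":-15,"rx":0,"ry":0,"rz":0,"gripper":-0.6},{"dx":35,"dy":0,"dz":0,"rx":0,"ry":0,"rz":0,"gripper":-0.6},{"dx":50,"dy":0,"dz":0,"rx":0,"ry":0,"rz":0,"gripper":-0.6},{"dx":50,"dy":-5,"dz":0,"rx":0,"ry":0,"rz":0,"gripper":-0.6},{"dx":50,"dy":-10,"dz":0,"rx":0,"ry":0,"rz":0,"gripper":-0.6},{"dx":50,"dy":-10,"dz":0,"rx":0,"ry":0,"rz":0,"gripper":-0.6},{"dx":40,"dy":-5,"dz":0,"rx":0,"ry":0,"rz":0,"gripper":-0.6},{"dx":20,"dy":0,"dz":0,"rx":0,"ry":0,"rz":-1,"gripper":-0.6},{"dx":0,"dy":0,"dz":0,"rx":0,"ry":0,"rz":0,"gripper":-0.6}]}}

```text
clock: 6.78
tcp_pos: [0.4842, -0.0068, 0.1133]
orientation: [2.351, 2.084, 0.0]
contact_force: [-0.3, -0.5, -0.7]
grip_width: 0.0311
gripper_force: 29.9
```

Run:
```python
from h import *
to((.485,0.,.032),-7.5)
```

```text
t 6.78 pos [ 0.4842 -0.0068  0.1133] yaw_y -6.9 zaxis [ 0.  0. -1.] joints [-0.62  0.43  0.62  2.16 -0.4   0.67  0.16] F [-0.3 -0.5 -0.7] w 0.0311 gf 29.9
shift [ 6.9 -0.1 81.3]
turn [ 0.  -0.   0.6] shift after turn [ 6.9 -0.1 81.3]
```

Emit:
{"name": "step_arm", "arguments": {"moves": [{"dx":6,"dy":0,"dz":25,"rx":0,"ry":0,"rz":0.6,"gripper":-0.6},{"dx":0,"dy":0,"dz":30,"rx":0,"ry":0,"rz":0,"gripper":-0.6},{"dx":0,"dy":0,"dz":15,"rx":0,"ry":0,"rz":0,"gripper":-0.6},{"dx":0,"dy":0,"dz":7,"rx":0,"ry":0,"rz":0,"gripper":-0.6},{"dx":0,"dy":0,"dz":3,"rx":0,"ry":0,"rz":0,"gripper":-0.6},{"dx":0,"dy":0,"dz":0,"rx":0,"ry":0,"rz":0,"gripper":-0.6},{"dx":0,"dy":0,"dz":0,"rx":0,"ry":0,"rz":0,"gripper":-0.6}]}}

```text
clock: 7.65
tcp_pos: [0.485, -0.0019, 0.0339]
orientation: [2.365, 2.067, 0.001]
contact_force: [-0.3, 0.3, -0.4]
grip_width: 0.0309
gripper_force: 29.9
```

Emit:
{"name": "step_arm", "arguments": {"moves": [{"dx":0,"dy":0,"dz":1.5,"rx":0,"ry":0,"rz":0,"gripper":-0.6},{"dx":0,"dy":0,"dz":0,"rx":0,"ry":0,"rz":0,"gripper":-0.6},{"dx":0,"dy":0,"dz":0,"rx":0,"ry":0,"rz":0,"gripper":0},{"dx":0,"dy":0,"dz":0,"rx":0,"ry":0,"rz":0,"gripper":0.6},{"dx":0,"dy":0,"dz":0,"rx":0,"ry":0,"rz":0,"gripper":0.8},{"dx":0,"dy":0,"dz":0,"rx":0,"ry":0,"rz":0,"gripper":1},{"dx":0,"dy":0,"dz":-15,"rx":0,"ry":0,"rz":0,"gripper":1},{"dx":0,"dy":0,"dz":-40,"rx":0,"ry":0,"rz":0,"gripper":1},{"dx":-20,"dy":0,"dz":-40,"rx":0,"ry":0,"rz":0,"gripper":1},{"dx":-53,"dy":0,"dz":-25,"rx":0,"ry":0,"rz":0,"gripper":1},{"dx":0,"dy":0,"dz":0,"rx":0,"ry":0,"rz":0,"gripper":1},{"dx":0,"dy":0,"dz":0,"rx":0,"ry":0,"rz":0,"gripper":1}]}}

```text
clock: 9.15
tcp_pos: [0.4748, -0.074, 0.1523]
orientation: [-2.366, -2.067, -0.001]
contact_force: [0.0, 0.9, 1.2]
grip_width: 0.0851
gripper_force: 0.0
```

Run:
```python
from h import *
to((.475,-.07,.032),-7.5)
cv2.imwrite("pics/w2.png",r.grab_frame("wrist"))
```

```text
t 9.15 pos [ 0.4748 -0.074   0.1523] yaw_y -7.7 zaxis [ 0.001  0.001 -1.   ] joints [-0.55  0.36  0.7   2.14 -0.34  0.75  0.23] F [0.  0.9 1.2] w 0.0851 gf 0.0
shift [  3.9  -0.4 120.3]
turn [ 0.  -0.1 -0.2] shift after turn [  4.   -0.3 120.3]
```

View pics/w2.png

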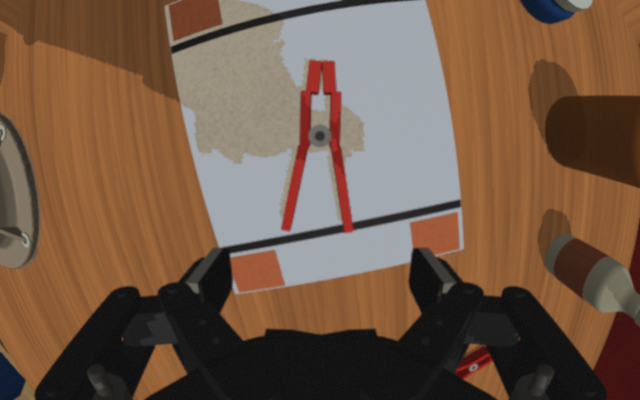

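The clip lies flat on the mat, let go: pivot (320,136), nose (322,62), handle ends (287,229)/(348,229).

Run:
```python
from h import *
p=wun([(320,136),(322,62),(287,229),(348,229)],.028);print(p.round(4))
n,h=p[1],(p[2]+p[3])/2
yaw=np.degrees(np.arctan2(*(n-h)[1::-1]));print(np.linalg.norm(n-h),yaw)
u=(n-h)/np.linalg.norm(n-h);to(np.r_[(p[0]-.058*u)[:2],.032],yaw-90)
```

```text
[[ 0.4811 -0.0186  0.028 ]
 [ 0.4905  0.0396  0.028 ]
 [ 0.4435 -0.091   0.028 ]
 [ 0.4942 -0.0978  0.028 ]]
0.13575967408298076 80.81120313843353
t 9.2 pos [ 0.4747 -0.0735  0.1519] yaw_y -7.6 zaxis [-0.     0.001 -1.   ] joints [-0.55  0.36  0.7   2.14 -0.34  0.75  0.23] F [ 0.6  0.  -0.6] w 0.0858 gf 0.0
shift [ -2.8  -2.4 119.9]
turn [-0.  -0.   1.5] shift after turn [ -2.8  -2.4 119.9]
```

Emit:
{"name": "step_arm", "arguments": {"moves": [{"dx":-3,"dy":-2,"dz":35,"rx":0,"ry":0,"rz":1,"gripper":1},{"dx":0,"dy":0,"dz":40,"rx":0,"ry":0,"rz":0,"gripper":1},{"dx":0,"dy":0,"dz":25,"rx":0,"ry":0,"rz":0,"gripper":1},{"dx":0,"dy":0,"dz":12,"rx":0,"ry":0,"rz":0,"gripper":1},{"dx":0,"dy":0,"dz":6,"rx":0,"ry":0,"rz":0,"gripper":0.8},{"dx":0,"dy":0,"dz":0,"rx":0,"ry":0,"rz":0,"gripper":0.6},{"dx":0,"dy":0,"dz":0,"rx":0,"ry":0,"rz":0,"gripper":0.4}], "grip_force": 35}}

```text
clock: 10.07
tcp_pos: [0.473, -0.077, 0.0345]
orientation: [2.383, 2.046, 0.002]
contact_force: [0.3, -1.0, 0.9]
grip_width: 0.0597
gripper_force: 0.0
```

Emit:
{"name": "step_arm", "arguments": {"moves": [{"dx":0,"dy":0,"dz":0,"rx":0,"ry":0,"rz":0,"gripper":0.2},{"dx":0,"dy":0,"dz":0,"rx":0,"ry":0,"rz":0,"gripper":0.05},{"dx":0,"dy":0,"dz":0,"rx":0,"ry":0,"rz":0,"gripper":-0.1},{"dx":0,"dy":0,"dz":0,"rx":0,"ry":0,"rz":0,"gripper":-0.25},{"dx":0,"dy":0,"dz":0,"rx":0,"ry":0,"rz":0,"gripper":-0.4},{"dx":0,"dy":0,"dz":0,"rx":0,"ry":0,"rz":0,"gripper":-0.55},{"dx":0,"dy":0,"dz":0,"rx":0,"ry":0,"rz":0,"gripper":-0.7},{"dx":0,"dy":0,"dz":0,"rx":0,"ry":0,"rz":0,"gripper":-0.7},{"dx":0,"dy":0,"dz":0,"rx":0,"ry":0,"rz":0,"gripper":-0.7}]}}

```text
clock: 11.2
tcp_pos: [0.4748, -0.0777, 0.0362]
orientation: [2.382, 2.043, 0.007]
contact_force: [-2.1, -0.4, 20.6]
grip_width: 0.0199
gripper_force: 33.4
```

Emit:
{"name": "step_arm", "arguments": {"moves": [{"dx":0,"dy":0,"dz":-8,"rx":0,"ry":0,"rz":0,"gripper":-0.7},{"dx":0,"dy":0,"dz":-25,"rx":0,"ry":0,"rz":0,"gripper":-0.7},{"dx":0,"dy":0,"dz":-30,"rx":0,"ry":0,"rz":0,"gripper":-0.7},{"dx":0,"dy":0,"dz":-18,"rx":0,"ry":0,"rz":0,"gripper":-0.7},{"dx":25,"dy":8,"dz":0,"rx":0,"ry":0,"rz":-1,"gripper":-0.7},{"dx":40,"dy":8,"dz":0,"rx":0,"ry":0,"rz":-1,"gripper":-0.7},{"dx":40,"dy":8,"dz":0,"rx":0,"ry":0,"rz":0,"gripper":-0.7},{"dx":20,"dy":2,"dz":0,"rx":0,"ry":0,"rz":0,"gripper":-0.7},{"dx":0,"dy":0,"dz":0,"rx":0,"ry":0,"rz":0,"gripper":-0.7},{"dx":0,"dy":0,"dz":0,"rx":0,"ry":0,"rz":0,"gripper":-0.7}]}}

```text
clock: 12.45
tcp_pos: [0.5137, 0.0418, 0.1149]
orientation: [2.349, 2.086, -0.001]
contact_force: [0.3, -0.5, -0.2]
grip_width: 0.0199
gripper_force: 34.8
```

Run:
```python
from h import *
to((.521,.054,.115),-7.5)
w=r.grab_frame("wrist");cv2.imwrite("pics/w3.png",w)
t=r.grab_frame("top");s=r.grab_frame("scene");cv2.imwrite("pics/t3.png",t);cv2.imwrite("pics/s3.png",s)
o=np.zeros((600,800,3),np.uint8)
o[:300,:400]=cv2.resize(t[185:260,150:250],(400,300),interpolation=cv2.INTER_CUBIC)
o[:300,400:]=cv2.resize(s[120:210,310:430],(400,300),interpolation=cv2.INTER_CUBIC)
o[300:,:400]=cv2.resize(t[205:265,215:295],(400,300),interpolation=cv2.INTER_CUBIC)
o[300:,400:]=cv2.resize(w[0:240,160:480],(400,300),interpolation=cv2.INTER_CUBIC)
cv2.imwrite("pics/m3.png",o)
```

```text
t 12.45 pos [0.5137 0.0418 0.1149] yaw_y -6.8 zaxis [-0.    -0.001 -1.   ] joints [-0.7   0.47  0.64  2.08 -0.43  0.71  0.09] F [ 0.3 -0.5 -0.2] w 0.0199 gf 34.8
shift [13.   5.8 -0.1]
turn [-0.   0.   0.7] shift after turn [13.   5.6 -0.1]
```

View pics/m3.png

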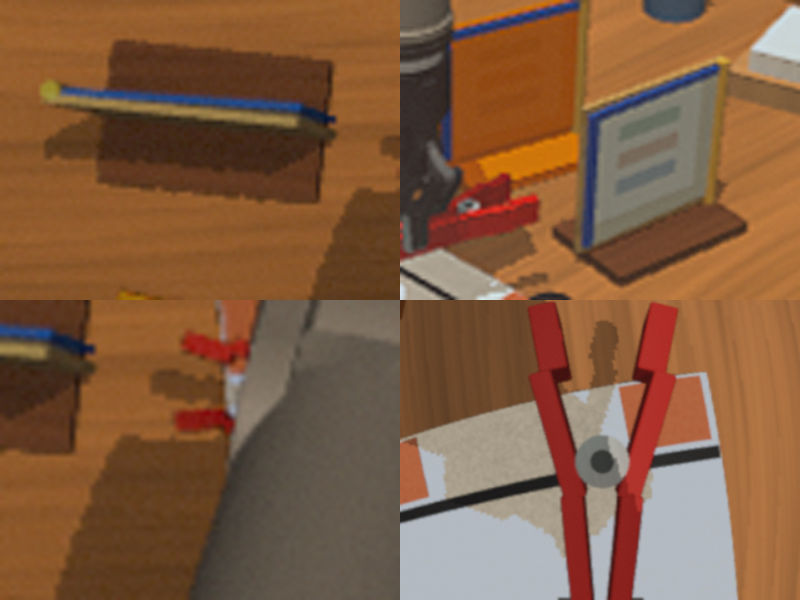

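View pics/w3.png

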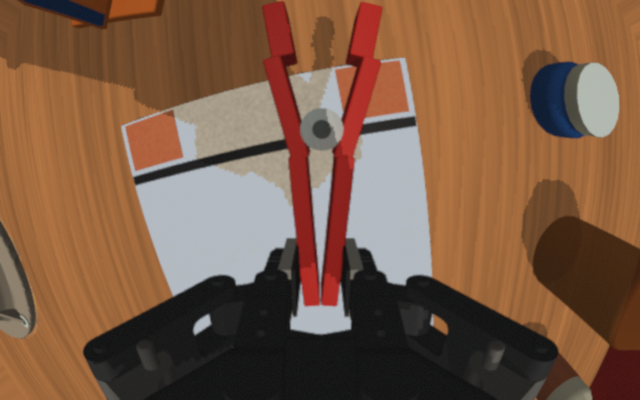

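Clip held by the handles, wide open and symmetric: pivot (321,129), jaw tips (274,5)/(372,5). Top view: board top free corner (225,215.5), cover top corner (225.5,210.5), cover bottom corner (233.5,215).

Run:
```python
from h import *
p=wun([(321,129),(274,5),(372,5)],.107);print("pivot,tips",p.round(4))
m=(p[1]+p[2])/2-p[0];print("yaw",np.degrees(np.arctan2(m[1],m[0])))
print(unproj("top",[(225,216),(161,209)],.164).round(4),unproj("top",[(225.2,211)],.160).round(4),unproj("top",[(233.5,215)],.025).round(4),unproj("top",[(232.5,219)],.02).round(4))
print("scene edge top,bot",unproj("scene",[(365.5,153)],.162).round(4),unproj("scene",[(364.5,194.5)],.02).round(4))
# predicted from foot-based pose
a=np.radians(-7.5);ex=np.array([np.cos(a),np.sin(a)]);ey=np.array([-ex[1],ex[0]]);o=np.array([.5508,.2893])
for x,y,z in[(-2,-75,164),(5,-75,160),(5,-75,25),(-2,85,164)]:
    P=np.r_[o+ex*x/1e3+ey*y/1e3,z/1e3];print(P.round(4),proj("top",[P]).round(1),proj("scene",[P]).round(1))
t=unproj("top",[(215+ (182-0)/5,205+(345-300)/5),(215+176/5,205+(420-300)/5)],.107);print("tips by top",t.round(4))
```

```text
pivot,tips [[0.5211 0.1043 0.107 ]
 [0.508  0.1607 0.107 ]
 [0.5488 0.156  0.107 ]]
yaw 82.27150423063175
[[0.5394 0.215  0.164 ]
 [0.5612 0.374  0.164 ]] [[0.5522 0.2151 0.16  ]] [[0.5506 0.2162 0.025 ]] [[0.5399 0.22   0.02  ]]
scene edge top,bot [[0.5434 0.2187 0.162 ]] [[0.5471 0.2197 0.02  ]]
[0.539  0.2152 0.164 ] [[224.9 216.2]] [[363.6 152.2]]
[0.546  0.2143 0.16  ] [[225.6 213.5]] [[365.  154.5]]
[0.546  0.2143 0.025 ] [[234.2 216.6]] [[363.1 193.7]]
[0.5599 0.3738 0.164 ] [[161.1 209.5]] [[405.7 137.1]]
tips by top [[0.5465 0.1564 0.107 ]
 [0.5075 0.1602 0.107 ]]
```

Emit:
{"name": "step_arm", "arguments": {"moves": [{"dx":0,"dy":4,"dz":0,"rx":0,"ry":0,"rz":0,"gripper":-0.7},{"dx":0,"dy":4,"dz":0,"rx":0,"ry":0,"rz":0,"gripper":-0.7},{"dx":10,"dy":0,"dz":0,"rx":0,"ry":0,"rz":0,"gripper":-0.7},{"dx":15,"dy":0,"dz":0,"rx":0,"ry":0,"rz":0,"gripper":-0.7},{"dx":15,"dy":0,"dz":0,"rx":0,"ry":0,"rz":0,"gripper":-0.7},{"dx":5,"dy":0,"dz":0,"rx":0,"ry":0,"rz":0,"gripper":-0.7},{"dx":0,"dy":0,"dz":0,"rx":0,"ry":0,"rz":0,"gripper":-0.7},{"dx":0,"dy":0,"dz":0,"rx":0,"ry":0,"rz":0,"gripper":-0.7}]}}

```text
clock: 13.6
tcp_pos: [0.5274, 0.0868, 0.1149]
orientation: [2.348, 2.087, -0.0]
contact_force: [-0.6, 0.4, -0.7]
grip_width: 0.0194
gripper_force: 34.8
```

Run:
```python
from h import *
to((.5219+.0095,.0418+.074,.115),-6.8)
w=r.grab_frame("wrist");t=r.grab_frame("top")
o=np.zeros((600,800,3),np.uint8)
o[:,:]=cv2.resize(w[0:240,160:480],(800,600),interpolation=cv2.INTER_CUBIC)
o[350:,:300]=cv2.resize(t[195:245,205:265],(300,250),interpolation=cv2.INTER_CUBIC)
cv2.imwrite("pics/m4.png",o)
```

```text
t 13.6 pos [0.5274 0.0868 0.1149] yaw_y -6.7 zaxis [-0. -0. -1.] joints [-0.77  0.5   0.63  2.04 -0.44  0.73  0.02] F [-0.6  0.4 -0.7] w 0.0194 gf 34.8
shift [29.3  0.6 -0.1]
turn [-0.   0.   0.1] shift after turn [29.3  0.5 -0.1]
```

View pics/m4.png

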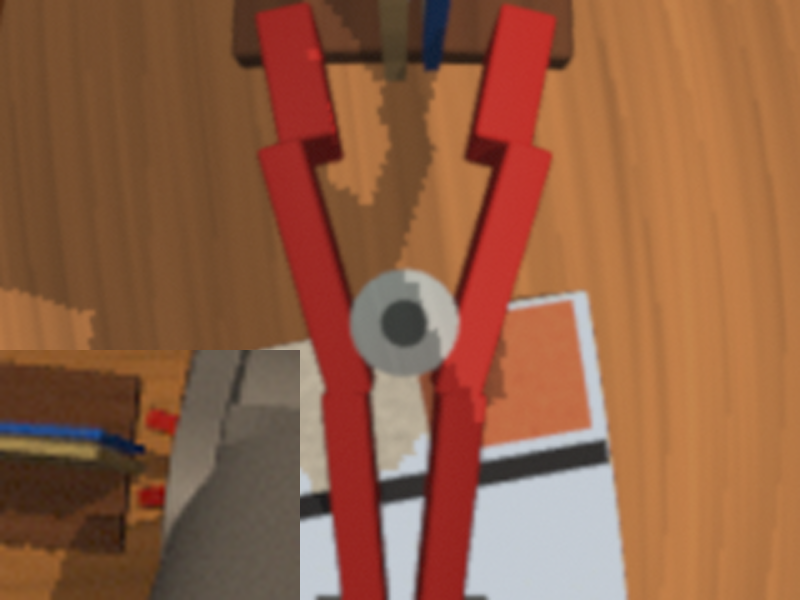

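Board and shut-side cover (crop x 380–440) lie in the middle between the open jaws (inner 310–490). I advance and release slowly.

Emit:
{"name": "step_arm", "arguments": {"moves": [{"dx":8,"dy":0.5,"dz":0,"rx":0,"ry":0,"rz":0,"gripper":-0.7},{"dx":8,"dy":0,"dz":0,"rx":0,"ry":0,"rz":0,"gripper":-0.7},{"dx":8,"dy":0,"dz":0,"rx":0,"ry":0,"rz":0,"gripper":-0.7},{"dx":5,"dy":0,"dz":0,"rx":0,"ry":0,"rz":0,"gripper":-0.7},{"dx":0,"dy":0,"dz":0,"rx":0,"ry":0,"rz":0,"gripper":-0.7},{"dx":0,"dy":0,"dz":0,"rx":0,"ry":0,"rz":0,"gripper":-0.7}]}}

```text
clock: 14.45
tcp_pos: [0.5313, 0.1157, 0.1148]
orientation: [2.347, 2.088, -0.0]
contact_force: [-0.6, -0.2, -0.6]
grip_width: 0.0192
gripper_force: 34.8
```

Run:
```python
from h import *
to((.5314,.1158,.115),-6.8)
w=r.grab_frame("wrist")
o=cv2.resize(w[0:240,160:480],(800,600),interpolation=cv2.INTER_CUBIC)
cv2.imwrite("pics/m5.png",o)
```

```text
t 14.45 pos [0.5313 0.1157 0.1148] yaw_y -6.7 zaxis [-0. -0. -1.] joints [-0.81  0.51  0.63  2.02 -0.44  0.74 -0.03] F [-0.6 -0.2 -0.6] w 0.0192 gf 34.8
shift [ 0.1  0.1 -0.2]
turn [-0.   0.   0.1] shift after turn [ 0.1  0.1 -0.2]
```

View pics/m5.png

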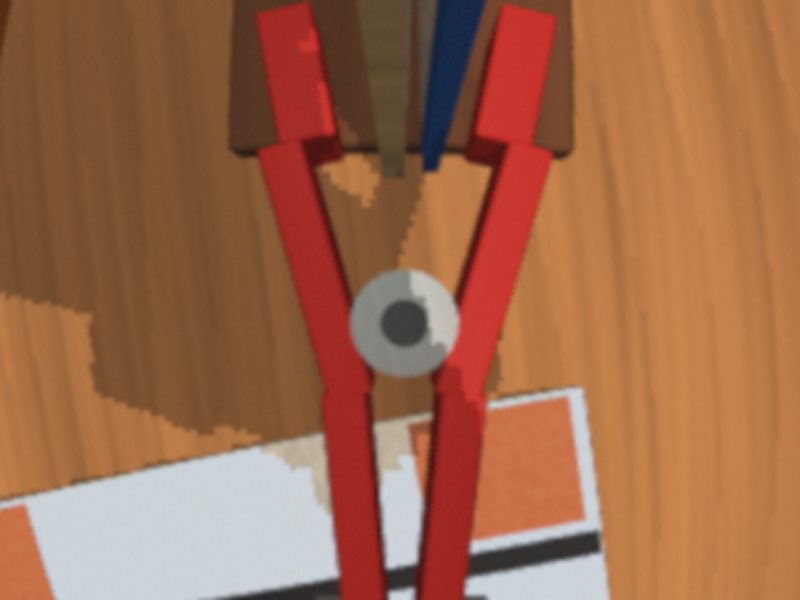

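Emit:
{"name": "step_arm", "arguments": {"moves": [{"dx":2,"dy":0,"dz":0,"rx":0,"ry":0,"rz":0,"gripper":-0.5},{"dx":0,"dy":0,"dz":0,"rx":0,"ry":0,"rz":0,"gripper":-0.4},{"dx":0,"dy":0,"dz":0,"rx":0,"ry":0,"rz":0,"gripper":-0.3},{"dx":0,"dy":0,"dz":0,"rx":0,"ry":0,"rz":0,"gripper":-0.2},{"dx":0,"dy":0,"dz":0,"rx":0,"ry":0,"rz":0,"gripper":-0.1},{"dx":0,"dy":0,"dz":0,"rx":0,"ry":0,"rz":0,"gripper":0},{"dx":0,"dy":0,"dz":0,"rx":0,"ry":0,"rz":0,"gripper":0.2},{"dx":0,"dy":0,"dz":0,"rx":0,"ry":0,"rz":0,"gripper":0.6},{"dx":0,"dy":0,"dz":0,"rx":0,"ry":0,"rz":0,"gripper":0.6},{"dx":0,"dy":0,"dz":0,"rx":0,"ry":0,"rz":0,"gripper":0.6}]}}

```text
clock: 15.75
tcp_pos: [0.5316, 0.118, 0.1149]
orientation: [-2.347, -2.088, -0.0]
contact_force: [0.8, -0.5, 0.0]
grip_width: 0.0686
gripper_force: 0.0
```

Emit:
{"name": "step_arm", "arguments": {"moves": [{"dx":0,"dy":0,"dz":-10,"rx":0,"ry":0,"rz":0,"gripper":0.7},{"dx":0,"dy":0,"dz":-20,"rx":0,"ry":0,"rz":0,"gripper":0.7},{"dx":0,"dy":0,"dz":-40,"rx":0,"ry":0,"rz":0,"gripper":0.7},{"dx":-30,"dy":0,"dz":-40,"rx":0,"ry":0,"rz":0,"gripper":0.7},{"dx":-50,"dy":0,"dz":0,"rx":0,"ry":0,"rz":0,"gripper":0.7},{"dx":-50,"dy":0,"dz":0,"rx":0,"ry":0,"rz":0,"gripper":0.7},{"dx":-20,"dy":0,"dz":0,"rx":0,"ry":0,"rz":0,"gripper":0.7},{"dx":0,"dy":0,"dz":0,"rx":0,"ry":0,"rz":0,"gripper":0.7}]}}

```text
clock: 16.75
tcp_pos: [0.514, -0.0327, 0.2256]
orientation: [2.351, 2.083, 0.001]
contact_force: [-0.2, 0.5, -0.1]
grip_width: 0.0726
gripper_force: 0.0
```

Run:
```python
from h import *
to((.53,0,.2),-6.8)
w=r.grab_frame("wrist");t=r.grab_frame("top");s=r.grab_frame("scene")
o=np.zeros((600,800,3),np.uint8)
o[:300,:400]=cv2.resize(t[180:255,160:260],(400,300),interpolation=cv2.INTER_CUBIC)
o[:300,400:]=cv2.resize(s[120:210,310:430],(400,300),interpolation=cv2.INTER_CUBIC)
o[300:,:400]=cv2.resize(s,(400,250))[:300] if 0 else cv2.resize(s,(400,300))
o[300:,400:]=cv2.resize(w[0:240,160:480],(400,300),interpolation=cv2.INTER_CUBIC)
cv2.imwrite("pics/m6.png",o)
```

```text
t 16.75 pos [ 0.514  -0.0327  0.2256] yaw_y -6.9 zaxis [ 0.001  0.    -1.   ] joints [-0.71  0.31  0.79  2.   -0.27  0.94  0.11] F [-0.2  0.5 -0.1] w 0.0726 gf 0.0
shift [34.4 12.  25.6]
turn [ 0.  -0.  -0.1] shift after turn [34.4 12.  25.6]
```

View pics/m6.png

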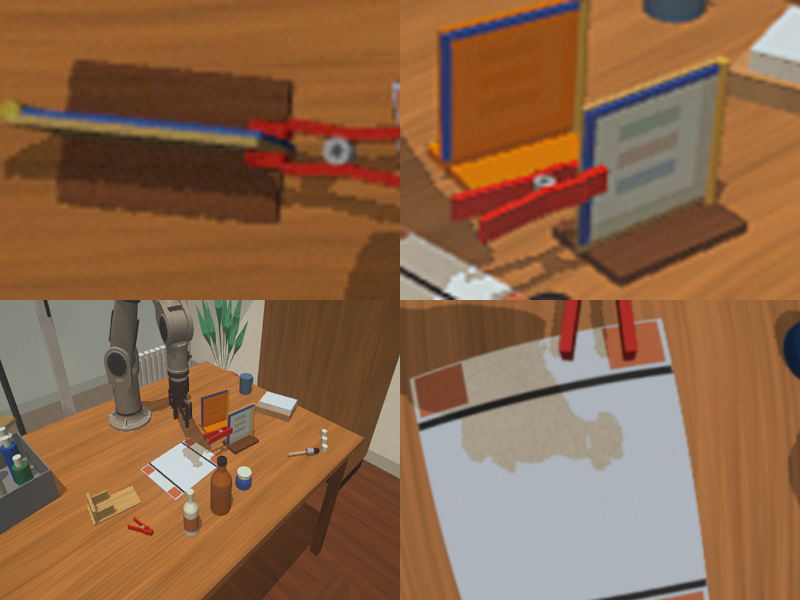

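The clip grips the board and the shut cover level about halfway up (scene crop 545,190; top crop 265,140). The bottles and jar stand where they were, and the arm is clear.

```bash
python3 -c "
from bench import r
print(r.hand_in())"
```

```text
the job is handed in; nothing more can be done
None
```

I laid the red clip on the placemat, then clamped it level about halfway up the stand's free edge, where it holds the cover shut. The bottles and jar were not moved, and I handed the job in at about 17 s of the 61 s allowed.

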